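Refit the coin funnel and close the service cover of a meter housing

TASK

Stand the steel coin funnel upright, spout down, on the floor of the open compartment of the green meter housing, without dropping it in; then slide the cover fully home over it, and then drive the cover's headed pin fully down with the mallet (do not press it with the fingers). Set the mallet down on the ledge again without dropping it, and leave the brass lock, the cracked lens, the coin can and the spare housing where they are.

Things in the scene. Friction and masses are not known exactly. Their poses are not given: they have to be found in the camera images.
- housing: Green enamel meter housing lying on its back, fixed to the ledge. 130 mm wide (own x), 300 long (own y), flat top 80 mm up. Origin: on the ledge under its middle. y runs from the end with the pole collar (-y; 66 mm diameter, 35 mm long, beyond the 300) to the rounded end (+y, robot's left within 0.4 rad). z up. The half y -150 to -8 mm is closed, the other half holds the open-topped compartment.
- compartment (a point): Centre of the compartment's floor: housing x 0, y 56 mm, z 8 mm; axes as the housing's. The compartment is 92 mm wide (x), 128 mm long (housing y -8 to 120 mm) and 72 mm deep. Along both long edges of the housing's top, at |x| 49 to 59 mm, runs a guide rail 10 mm high; the cover slides between them.
- cover_slide (a joint): How far the flat cover stands open (m): 0 home on its stop, 0.136 fully open over the closed half. It shuts towards +y. Plate 104 x 154 x 4 mm, upper side 84.5 mm up, leading edge at housing y = 140 mm minus this value: the free mouth runs from there to y 120 mm. Starts at 0.05 to 0.134, often too little for the funnel. Moves at about 6 N, stays where left.
- cover_lip (a point): Middle of the upper edge of the cover's upright pull lip at its trailing (-y) end: 60 mm wide along the housing's x, 8 mm thick along its y, 28 mm high above the cover, upper edge 112.5 mm above the ledge; at housing y = -10 mm minus the opening. Pinch it from above along the housing's y. Axes as the housing's.
- pin_drive (a joint): How far the headed spring pin is driven down (m): 0 proud, as at the start; 0.012 fully down, its head on the boss. It resists with about 8 N and stays where it is driven.
- pin_head (a point): Centre of the top of the pin's head, a disc 22 mm in diameter and 7 mm thick, 113.5 mm above the ledge when proud, 101.5 when driven. The pin stands upright in a boss (24 mm diameter, 10 mm high) on the cover near its leading edge, at housing x 0, y = 130 mm minus the opening, and travels with the cover.
- pin: The whole pin, with 10 mm shank, 22 mm head; origin on its axis, 19 mm below the top of its head.
- funnel: Sheet-steel coin funnel standing on its foot, 66 mm high, about 220 g. Mouth 70 (own x) by 56 mm (own y), rim 46 mm up; foot 56 by 46 mm. A splitter blade crosses the mouth: 8 mm thick along x, 50 wide along y, upper edge 66 mm up; pinch it from above along x. Origin: centre of the foot's underside, z up. Left or right of the housing, any yaw.
- mallet: Mallet, 200 mm long, about 500 g, standing on a face of its head, handle level. Head: upright cylinder, 52 mm diameter, 76 high, axis at own x 74 mm. Handle: bar from x 50 to -100 mm, 24 wide (y), 28 high, centre line 38 mm up. Centre of mass at x 64 mm. Origin: level of the lower face, under mid-length; z up. On the other side from the funnel; head points away from the robot within 0.5 rad.
- mallet_head (a point): Centre of the mallet's head, 38 mm above its lower face; axes as the mallet's.
- lock: Bystander, leave alone: brass tumbler lock standing on its flange, 52 mm in diameter, 70 mm high. Origin: centre of its underside.
- lens: Bystander, leave alone: cracked round glass lens lying flat, 88 mm in diameter, 12 mm thick. Origin: centre of its underside.
- spare: Bystander, leave alone: spare green housing standing upright between robot and work, 66 mm (own x) by 90 mm (own y), 150 mm high, round top. Origin: centre of its underside.
- coin_can: Bystander, leave alone: upright metal coin can with a lid and a wire bail, 78 mm in diameter, 107 mm high, far left. Origin: centre of its underside.
There are look-alikes about, which are no part of the job. Leave any pink look-alike of the funnel alone. What is shaped like the mallet but orange is not meant.

How it is judged (in metres and radians):
On the way, in this order (a step that is already met when the one before it is completed fails the run):
1. the funnel stands upright on the floor of the compartment (x of funnel in the frame of compartment between -0.03 and 0.03 m and y of funnel in the frame of compartment between -0.045 and 0.045 m and z of funnel in the frame of compartment between -0.005 and 0.008 m and angle between funnel's own z axis and vertical below 0.12 rad), for 0.3 s.
2. the cover is fully home over the funnel, the pin still proud (all of step 1 and value of joint each of cover_slide, pin_drive below 0.004 m), for 0.2 s.
3. the pin is driven fully down with the cover home (value of joint cover_slide below 0.004 m and value of joint pin_drive above 0.0105 m), for 0.2 s.
At the end, for the whole second after the job is handed in: The funnel stands upright (within 0.12 rad) on the compartment floor (foot within 8 mm of it), the cover is home (open less than 4 mm), the pin is down (driven more than 10.5 of 12 mm), and the mallet rests still on the ledge, standing on a face or lying (centre of its head lower than 50 mm) (all of step 1 and all of step 3 and height (world z) of mallet_head below 0.05 m and linear speed of mallet below 0.03 m/s and angular speed of mallet below 0.2 rad/s); the robot touches nothing.
It fails at once if the fingers or the arm press on the pin (over 3 N) (contact force between any of the fingers, the arm and pin above 3 N).
It fails at once if the funnel is dropped into the compartment (falls in faster than 0.7 m/s) (x of funnel in the frame of compartment between -0.05 and 0.05 m and y of funnel in the frame of compartment between -0.065 and 0.065 m and z of funnel in the frame of compartment below 0.05 m and linear speed of funnel above 0.7 m/s).
It fails at once if the mallet is dropped on the ledge (faster than 0.9 m/s with its head lower than 80 mm) (height (world z) of mallet_head below 0.08 m and linear speed of mallet above 0.9 m/s).
It fails at once if the brass lock, the cracked lens, the spare housing or the coin can is shifted more than 15 mm (distance of any of lock, lens, spare, coin_can from where it was at the start of the episode above 0.015 m).
It also fails if it takes over 72 s, if anything falls off the work surface, if the arm or the gripper's body presses on something with over 40 N, if the wrist force passes 120 N, or if a joint passes its speed limit or range.

ROBOT

A 7-joint arm with a two-finger parallel gripper is mounted at the origin on the work surface. World frame = base frame: x ahead of the robot, y to its left, z up, the work surface at z = 0. Lengths are in mm, angles in rad, forces in N, time in s.
With the tool pointing down it reaches from about 400 to 875 mm from the base axis. Payload 4.4 kg.
Tool frame: the origin (TCP) lies between the finger pads; the fingertips stand 17 mm ahead of it and the grasp point (between the pads) lies 2 mm behind it; z points along the fingers, y is the line along which they close (so a half turn about z gives the same grasp; the last joint's range is limited). The gripper opens to 85 mm and grips with 20 to 120 N. Pads are 22 mm wide; open, the fingers measure 114 mm over their backs; the gripper's body (76 mm by 85 mm) begins 54 mm behind the grasp point. The pads swing forward as they close: fully open they stand 13 mm farther back than shut.
Start: joints at [1.182, 0.628, 0.038, 1.517, -0.027, 0.996, -0.02], TCP at [206.222, -616.433, 248.313] pointing down, gripper open.
Joint ranges: [-3.06, 3.06], [-0.37, 2.12], [-1.25, 1.32], [0.18, 2.47], [-1.1, 4.24], [0.23, 1.98], [-2.94, 2.94]. Speed limits (rad/s): [2.57, 2.57, 3.14, 3.14, 3.14, 3.14, 3.14].

INTERFACE

Orientations are given as [roll, pitch, yaw] about the fixed x, y, z axes, in that order (R = Rz(yaw) Ry(pitch) Rx(roll)).
In Python, from cell import sensors, get_image, ctrl gives the robot as it stands.
- The arm moves only by the tool send_rows, never from a script. Its argument "series" is a list of rows, each a list of 3 entries, a list of its own where there are three numbers: the finger opening in mm, from 0 to 85.4, then the shift along the world's x, y, z in units of 60 mm (1.0 is 60 mm), then the turn, a rotation vector about the world's x, y, z in units of 5 degrees (1.0 is 5 degrees). A call has 1 to 8 rows; each row shifts and turns the commanded pose from where the row before left it; what a row does not reach is not made up. A row lasts 1/8 s, in which the tool goes at most 62.5 mm and 10.7 degrees, less where a joint would pass 70% of its speed; a pose out of reach is approached as far as the arm can. A call is refused whole if a number of a shift passes 1 or a number of a turn 1, either way. A call with a gripper value outside its range is refused whole. The fingers move at their own pace and stop on an object; the grip force is fixed at half the most. Time passes only in rows, so rows that do not move let the fingers close. It gives the time, the measured TCP pose, the force, the opening and the grip force at its end, in the units of the state.
- sensors.read_state(): the state, without advancing time (a new reading comes with each control period).
- get_image(name): name is "scene" or "top"; returns a dict with "img" (400x640x3 uint8, red, green, blue), "depth" (400x640 float32, mm along the optical axis (not along the pixel's ray), 0 where there is no reading), "vfov" (degrees; the focal length in pixels is half the picture's height over the tangent of half this angle, whatever the lens; pixels are square), "cx", "cy" (the principal point, pixels), "k1" (the pictures are not rectified: a ray, as slopes to the right and down, at radius r is drawn at 1 + k1 r^2 times it, then the intrinsics apply), "world_to_cam" (4x4, takes a point from world to camera coordinates). Camera axes: x right, y down, z forward; pixel columns grow to the right and rows downward; lengths in mm; the calibration is good to about 2 mm. A picture is of the moment at which its call begins.
- ctrl.finish_job(): hands the job in; it is judged then, once.
The state is a dict: "clock": time; "qpos": joint angles; "qd": joint speeds; "tau": joint torques, N m; "eef_pos": TCP position; "tool_rot": TCP orientation; "force": force on the tool from outside, world axes, zero at the start; "torque": the same for the moment, N m; "width": finger opening in mm; "gripper_force": force on a finger pad.
Only numpy, scipy, OpenCV 4.12 (cv2) and the standard library are available. Lean on these libraries where they do the work, as an engineer would, in place of code of your own. Each camera call takes 0.05 s, during which the arm holds its last target. There are 200 camera calls.

## Working session

There is one attempt and no reset: what is moved stays moved. The work goes in short steps, Python scripts to look and compute and a tool call to move; the robot and the scene stay as the last step left them, time stands still between calls to the robot, and variables do not carry over. Pictures are saved under pics/ and viewed, at most 10 in all, crops included, and the job is handed in when it is done.

Besides the shell and the picture viewer there is one more tool, called by a JSON object that holds its "op" and its "data", one argument or row to a line. send_rows: Moves the arm, as the interface text tells. Its arguments: {"type":"object","properties":{"series":{"type":"array"}},"required":["series"]}

```bash
ls; mkdir -p pics; cat > h.py <<'E'
import numpy as np, cv2
from cell import sensors, get_image, ctrl
def cam(d):
    f=200/np.tan(np.radians(d["vfov"])/2); return np.array([[f,0,d["cx"]],[0,f,d["cy"]],[0,0,1.]]), np.array([d["k1"],0,0,0,0.])
def slopes(d,px):
    K,D=cam(d); return cv2.undistortPoints(np.array(px,float).reshape(-1,1,2),K,D).reshape(-1,2)
def plane(d,px,z):
    s=slopes(d,px); M=np.array(d["world_to_cam"]); R,t=M[:3,:3],M[:3,3]
    c=-R.T@t; r=np.c_[s,np.ones(len(s))]@R; return c+r*((z-c[2])/r[:,2])[:,None]
def pts(d):
    H,W=d["depth"].shape; u,v=np.meshgrid(np.arange(W),np.arange(H)); s=slopes(d,np.stack([u,v],-1))
    z=d["depth"].reshape(-1); M=np.array(d["world_to_cam"]); p=np.c_[s,np.ones(len(s))]*z[:,None]
    p=(p-M[:3,3])@M[:3,:3]; p[z==0]=np.nan; return p.reshape(H,W,3)
def save(d,n,box=None,k=1):
    im=cv2.cvtColor(d["img"],cv2.COLOR_RGB2BGR)
    if box: x0,y0,x1,y1=box; im=im[y0:y1,x0:x1]
    cv2.imwrite("pics/"+n,cv2.resize(im,None,fx=k,fy=k,interpolation=cv2.INTER_CUBIC))
E
python3 - <<'E'
from h import *
import pickle
D={n:get_image(n) for n in("scene","top")}
pickle.dump(D,open("d0.pkl","wb"))
for n,d in D.items():
    save(d,n+"0.png"); M=np.array(d["world_to_cam"]); print(n,d["vfov"],d["k1"],d["cx"],d["cy"],(-M[:3,:3].T@M[:3,3]).round(),M[:3,:3].round(2).tolist(),(d["depth"]>0).mean())
print(sensors.read_state())
E
```

```text
pics
scene 46.36774477069789 0.0413542880185578 323.6899586800844 205.7726765242663 [1112. -616. 1309.] [[0.77, 0.64, 0.0], [0.52, -0.62, -0.6], [-0.38, 0.46, -0.8]] 0.99629296875
top 45.06736743529899 -0.1345176883748873 324.04628486399434 199.06129201823543 [ 478.   49. 1354.] [[-0.03, -1.0, -0.01], [-1.0, 0.03, -0.05], [0.05, 0.01, -1.0]] 0.99592578125
{'clock': 0.1, 'qpos': array([ 1.18218492,  0.62925479,  0.0384586 ,  1.51823312, -0.02701021,
        0.99629204, -0.02003289]), 'qd': array([-5.10023884e-05, -1.36863114e-03, -4.54592810e-04, -3.04171335e-03,
        1.49671000e-03,  1.19801051e-04, -7.21189517e-04]), 'tau': array([ 2.20282876e-03, -5.64532971e+01,  1.23008285e+00, -1.93974012e+01,
        1.12188002e-02,  5.42636029e-03,  4.17373485e-06]), 'eef_pos': array([ 206.0656779 , -615.93380066,  247.49166843]), 'tool_rot': array([-3.13992368e+00,  1.56121161e-05,  3.22762575e-01]), 'force': array([ 0.19171087, -0.88630333, -0.24887083]), 'torque': array([0.04041537, 0.06545299, 0.06353491]), 'gripper_force': 0.0, 'width': 85.48588984655053}
```

View pics/scene0.png

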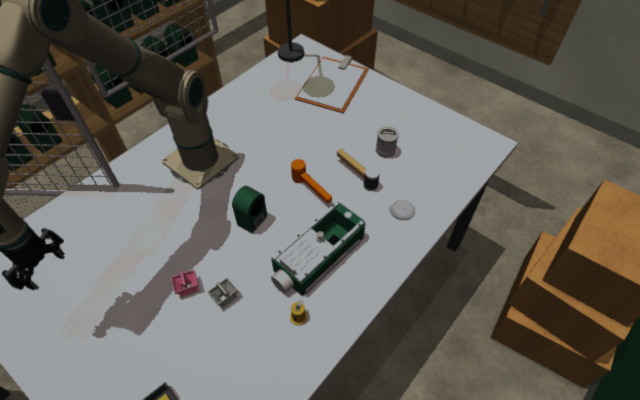

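View pics/top0.png

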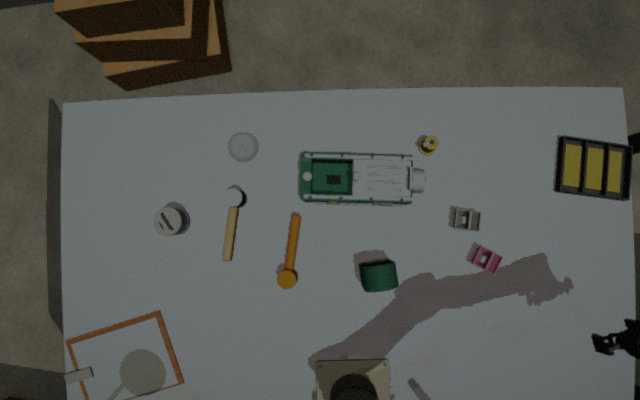

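The scene picture shows these. Funnel candidates: the grey one at scene (223,293) / top (465,218), and a pink look-alike at scene (186,284) / top (486,259). Mallet candidates: wood handle with dark head at scene (358,168) / top (232,222), and an orange one at scene (310,180) / top (290,250). I choose the grey funnel and the wood/dark mallet, and check them in a close crop.

```bash
python3 - <<'E'
from h import *
import pickle
D=pickle.load(open("d0.pkl","rb"))
def crop(n,b,s=(390,290)):
    x0,y0,x1,y1=b; return cv2.resize(cv2.cvtColor(D[n]["img"],cv2.COLOR_RGB2BGR)[y0:y1,x0:x1],s,interpolation=cv2.INTER_CUBIC)
m=np.vstack([np.hstack([crop("top",(445,200,499,240)),crop("top",(290,140,434,214))]),np.hstack([crop("scene",(190,265,271,325)),crop("scene",(265,195,373,297))])])
cv2.imwrite("pics/c0.png",m)
P=pts(D["top"]);Q=pts(D["scene"])
pickle.dump((P,Q),open("p0.pkl","wb"))
def rep(nm,xr,yr,zr):
    for c,A in(("top",P),("scene",Q)):
        a=A.reshape(-1,3); k=(a[:,0]>xr[0])&(a[:,0]<xr[1])&(a[:,1]>yr[0])&(a[:,1]<yr[1])&(a[:,2]>zr[0])&(a[:,2]<zr[1])
        a=a[k]
        if len(a)<3: print(nm,c,len(a));continue
        r=cv2.minAreaRect(a[:,:2].astype(np.float32)); print(nm,c,len(a),a.mean(0).round(1),"rect",np.round(r[0],1),np.round(r[1],1),round(r[2],1),"zp",np.percentile(a[:,2],[5,50,95]).round(1))
def at(px): return P[px[1],px[0]].round()
for n,px in dict(funnel=(465,218),pink=(486,259),mhead=(235,195),mhandle=(230,235),housing=(385,180),lock=(428,144),lens=(243,147),can=(170,220),spare=(379,277),table=(200,300)).items(): print(n,at(px))
f=at((465,218));h=at((385,180));m=at((235,195))
rep("funnel",(f[0]-50,f[0]+50),(f[1]-50,f[1]+50),(15,200))
rep("blade",(f[0]-50,f[0]+50),(f[1]-50,f[1]+50),(52,200))
rep("mhead",(m[0]-60,m[0]+60),(m[1]-60,m[1]+60),(60,200))
rep("handle",(m[0]-220,m[0]+60),(m[1]-60,m[1]+60),(30,60))
rep("housing>70",(h[0]-130,h[0]+130),(h[1]-250,h[1]+250),(60,140))
rep("lip/pin>98",(h[0]-100,h[0]+100),(h[1]-200,h[1]+200),(98,140))
E
```

```text
funnel [ 488. -330.   -0.]
pink [ 373. -374.   38.]
mhead [565. 304.  78.]
mhandle [459. 324.  55.]
housing [594. -96.  85.]
lock [ 690. -218.   68.]
lens [705. 292.  12.]
can [502. 477.  95.]
spare [346. -66. 151.]
table [275. 427.  -4.]
funnel top 507 [ 483.3 -325.3   39.5] rect [ 483.6 -323.4] [73.8 58.1] 80.8 zp [19.7 38.2 65.9]
funnel scene 447 [ 482.3 -326.2   37.5] rect [ 485.2 -327.4] [71.7 62.8] 82.9 zp [18.6 35.9 64.6]
blade top 78 [ 484.  -324.    63.1] rect [ 484.2 -324.9] [10.4 48.9] 80.0 zp [53.8 64.1 69.1]
blade scene 56 [ 486.6 -328.4   62.5] rect [ 483.3 -324. ] [42.8 40.7] 25.3 zp [52.6 63.4 68.1]
mhead top 305 [558.4 309.7  75.5] rect [558.2 310.8] [49.9 50.3] 17.4 zp [67.8 76.1 80.2]
mhead scene 165 [564.3 303.5  73.1] rect [562.4 306.3] [50.4 52.4] 28.4 zp [61.5 74.1 79.4]
handle top 569 [467.6 323.2  50. ] rect [485.1 321.4] [ 35.7 194.2] 75.7 zp [35.5 51.4 56.5]
handle scene 353 [488.2 312.7  46.8] rect [490.2 311.5] [ 40.9 196. ] 81.6 zp [32.6 48.5 56.2]
housing>70 top 4568 [601.6 -58.7  83.4] rect [ 620.7 -111.3] [479.8 230.1] 79.7 zp [65.6 84.  93.8]
housing>70 scene 3404 [611.4 -69.1  81.9] rect [ 622.9 -114.2] [483.2 232.3] 79.1 zp [63.6 83.2 93.9]
lip/pin>98 top 148 [ 597.7 -104.5  111.2] rect [574.  -36.3] [ 78.6 265. ] 4.9 zp [ 99.3 112.1 117.4]
lip/pin>98 scene 119 [ 602.2 -115.4  110.5] rect [620.1 -94.9] [155.9  78.5] 79.8 zp [100.  111.4 117.5]
```

View pics/c0.png

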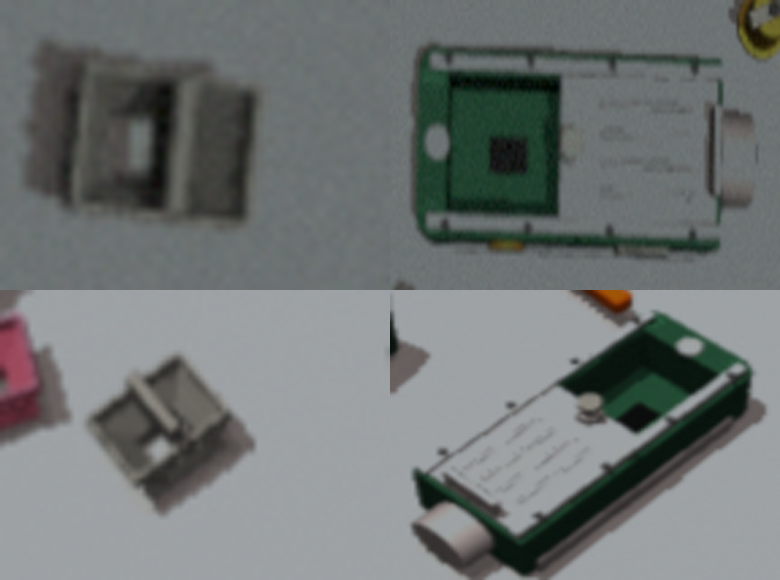

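The crops confirm it: the grey funnel with its splitter blade (top crop, near (178,145) in the mosaic), and the housing with its compartment at left. The cover is almost fully open, with the pin at mosaic (572,140) and the lip at (712,150). Next I work out the housing, pin, lip and yaws.

```bash
cat >> h.py <<'E'
def sel(A,c,r,zr):
    a=A.reshape(-1,3); return a[(np.hypot(a[:,0]-c[0],a[:,1]-c[1])<r)&(a[:,2]>zr[0])&(a[:,2]<zr[1])]
def rect(a,lo=0.5):
    r=cv2.minAreaRect(a[:,:2].astype(np.float32)); (w,h),t=r[1],r[2]
    if w<h: w,h,t=h,w,t+90
    u,s,v=np.linalg.svd(a[:,:2]-a[:,:2].mean(0),full_matrices=False)
    return f"n{len(a)} mean{a.mean(0).round(1)} rect{np.round(r[0],1)} {w:.1f}x{h:.1f} long@{t%180:.1f} pca@{np.degrees(np.arctan2(v[0,1],v[0,0]))%180:.1f}"
E
python3 - <<'E'
from h import *
import pickle
P,Q=pickle.load(open("p0.pkl","rb"));D=pickle.load(open("d0.pkl","rb"))
for n,A in(("top",P),("scene",Q)):
    a=A.reshape(-1,3)
    k=(abs(a[:,0]-600)<85)&(a[:,1]>-185)&(a[:,1]<170)&(a[:,2]>74)&(a[:,2]<98)
    print(n,"house",rect(a[k]))
    k=(abs(a[:,0]-600)<65)&(a[:,1]>-200)&(a[:,1]<-110)&(a[:,2]>102)&(a[:,2]<120); print("lip",rect(a[k]))
    k=(abs(a[:,0]-600)<65)&(a[:,1]>-110)&(a[:,1]<60)&(a[:,2]>104)&(a[:,2]<122); print("pin",rect(a[k]), a[k][:,1].min(),a[k][:,1].max())
    k=(abs(a[:,0]-600)<65)&(a[:,1]>-110)&(a[:,1]<150)&(a[:,2]>0)&(a[:,2]<20); print("floor",rect(a[k]),np.median(a[k][:,2]))
    # handle
    k=(a[:,0]>380)&(a[:,0]<530)&(abs(a[:,1]-320)<50)&(a[:,2]>43)&(a[:,2]<62); print("handle",rect(a[k]),np.median(a[k][:,2]))
    k=(np.hypot(a[:,0]-560,a[:,1]-308)<45)&(a[:,2]>70); print("mhead",rect(a[k]),np.median(a[k][:,2]))
    k=(np.hypot(a[:,0]-484,a[:,1]+325)<50)&(a[:,2]>59); print("blade",rect(a[k]),np.median(a[k][:,2]))
    k=(np.hypot(a[:,0]-484,a[:,1]+325)<60)&(a[:,2]>40)&(a[:,2]<50); print("rim",rect(a[k]))
    k=(np.hypot(a[:,0]-480,a[:,1]-180)<130)&(a[:,2]>20)&(abs(a[:,1]-170)<70); print("orange",rect(a[k]))
E
```

```text
top house n3860 mean[600.8 -40.6  84.7] rect[602.4 -27.2] 312.6x130.3 long@86.9 pca@86.8
lip n77 mean[ 597.1 -159.1  111.7] rect[ 595.  -159.9] 58.0x9.4 long@176.6 pca@176.0
pin n56 mean[602.3 -21.2 113.7] rect[602.1 -20.9] 20.7x18.5 long@85.3 pca@109.8 -31.456690482627813 -10.70879174233744
floor n1482 mean[605.3  53.3   7.8] rect[599.2  61.2] 179.3x127.8 long@88.7 pca@96.5 7.787675762101868
handle n473 mean[460.2 326.6  51.7] rect[460.4 327.3] 142.7x26.0 long@170.7 pca@170.4 51.923437348430724
mhead n282 mean[559.  311.   76.3] rect[558.9 311. ] 50.3x48.5 long@107.4 pca@76.7 76.29373688398942
blade n62 mean[ 483.3 -324.6   65. ] rect[ 483.2 -325.3] 47.0x9.8 long@170.6 pca@171.0 64.84767772311501
rim n138 mean[ 482.4 -323.3   45.5] rect[ 483.7 -323. ] 72.9x56.6 long@81.3 pca@79.8
orange n795 mean[462.5 145.6  61.2] rect[469.9 142.6] 255.4x42.0 long@165.2 pca@165.6
scene house n2600 mean[608.  -50.3  84.4] rect[606.1 -28. ] 314.9x130.6 long@87.5 pca@87.0
lip n69 mean[ 598.4 -164.4  110.8] rect[ 597.7 -164. ] 59.2x9.6 long@176.4 pca@176.5
pin n40 mean[605.7 -23.9 112.6] rect[605.8 -23.1] 21.6x18.4 long@130.4 pca@117.8 -34.39173048241077 -12.881668292319405
floor n398 mean[594.5  65.6   8.7] rect[612.2  33.3] 233.0x104.1 long@89.9 pca@84.4 8.424779448153775
handle n211 mean[463.8 320.7  50.3] rect[462.6 321.9] 138.3x28.0 long@171.3 pca@170.4 50.00401398567191
mhead n132 mean[563.  306.1  75.2] rect[564.3 306.2] 51.8x48.9 long@125.9 pca@118.3 75.07222075612054
blade n47 mean[ 485.  -328.6   64. ] rect[ 483.8 -328.6] 51.6x8.3 long@172.2 pca@172.4 64.54254599143584
rim n118 mean[ 487.1 -326.8   44.8] rect[ 484.3 -327.2] 71.5x61.2 long@82.7 pca@102.8
orange n516 mean[453.9 143.7  55.1] rect[468.5 137.6] 252.5x45.1 long@165.7 pca@166.9
```

{"op": "send_rows", "data": {
  "series": [
    [26,[0.66,0.69,0],[0,0,-0.78]],
    [26,[0.66,0.69,0],[0,0,-0.78]],
    [26,[0.66,0.69,0],[0,0,-0.78]],
    [26,[0.66,0.69,0],[0,0,-0.78]],
    [26,[0.66,0.69,0],[0,0,-0.78]],
    [26,[0.66,0.69,0],[0,0,-0.78]],
    [26,[0.66,0.69,0],[0,0,-0.78]],
    [26,[0,0,0],[0,0,0]]
  ]
}}

```text
clock: 1.1
eef_pos: [487.8, -320.6, 247.7]
tool_rot: [-3.138, -0.001, -0.144]
force: [-0.4, 0.1, -0.3]
width: 25.9
gripper_force: 0.0
```

{"op": "send_rows", "data": {
  "series": [
    [26,[-0.05,-0.08,-0.7],[0,0,0]],
    [26,[0,0,-0.7],[0,0,0]],
    [26,[0,0,-0.7],[0,0,0]],
    [26,[0,0,0],[0,0,0]],
    [26,[0,0,0],[0,0,0]]
  ]
}}

```text
clock: 1.72
eef_pos: [480.7, -332.4, 123.5]
tool_rot: [3.141, -0.001, -0.154]
force: [-0.3, -0.7, 0.6]
width: 26.0
gripper_force: 0.0
```

```bash
python3 - <<'E'
from h import *
a=get_image("top");b=get_image("scene")
def c(d,x0,y0,x1,y1): return cv2.resize(cv2.cvtColor(d["img"],cv2.COLOR_RGB2BGR)[y0:y1,x0:x1],(390,390),interpolation=cv2.INTER_CUBIC)
cv2.imwrite("pics/f1.png",np.hstack([c(a,430,185,500,255),c(b,180,250,260,330)])); print(sensors.read_state()["eef_pos"])
E
```

```text
[ 481.37486112 -332.50746073  124.25510191]
```

View pics/f1.png

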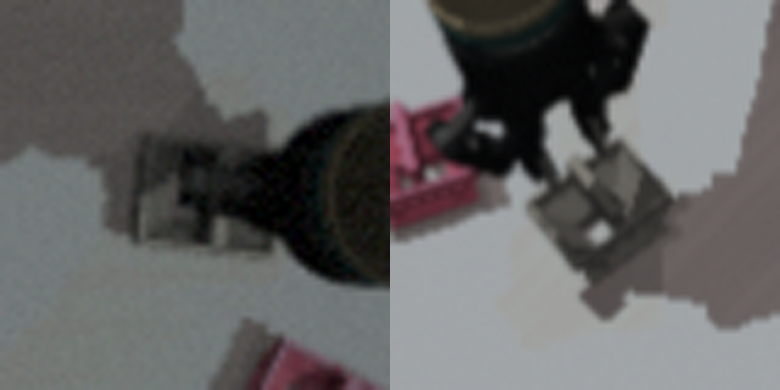

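The crop shows the fingers straddling the blade above the grey funnel (left crop, around (205,180); right crop, around (590,170)). The position is about 5 mm off, so I correct it and go down.

{"op": "send_rows", "data": {
  "series": [
    [26,[0.06,0.08,-0.3],[0,0,0]],
    [26,[0,0,-0.4],[0,0,0]],
    [26,[0,0,-0.35],[0,0,0]],
    [26,[0,0,0],[0,0,0]],
    [26,[0,0,0],[0,0,0]]
  ]
}}

```text
clock: 2.45
eef_pos: [484.5, -326.7, 59.7]
tool_rot: [3.141, -0.001, -0.154]
force: [1.1, -0.1, 0.1]
width: 26.4
gripper_force: 0.0
```

{"op": "send_rows", "data": {
  "series": [
    [0,[0,0,0],[0,0,0]],
    [0,[0,0,0],[0,0,0]],
    [0,[0,0,0],[0,0,0]],
    [0,[0,0,0],[0,0,0]],
    [0,[0,0,0.3],[0,0,0]],
    [0,[0,0,0.7],[0,0,0]],
    [0,[0,0,0.8],[0,0,0]],
    [0,[0,0,0],[0,0,0]]
  ]
}}

```text
clock: 3.45
eef_pos: [486.0, -328.3, 171.7]
tool_rot: [3.138, -0.007, -0.154]
force: [0.4, -0.3, -2.8]
width: 6.4
gripper_force: 58.8
```

{"op": "send_rows", "data": {
  "series": [
    [0,[0,0,0.6],[0,0,0]],
    [0,[0.29,0.87,0.1],[0,0,0.16]],
    [0,[0.29,0.87,0],[0,0,0.16]],
    [0,[0.29,0.87,0],[0,0,0.16]],
    [0,[0.29,0.87,0],[0,0,0.16]],
    [0,[0.29,0.87,0],[0,0,0.16]],
    [0,[0.29,0.87,0],[0,0,0.16]],
    [0,[0.29,0.87,0],[0,0,0.16]]
  ]
}}

```text
clock: 4.45
eef_pos: [605.1, 40.3, 208.3]
tool_rot: [3.141, 0.003, -0.056]
force: [0.2, -0.4, -3.3]
width: 6.6
gripper_force: 59.0
```

{"op": "send_rows", "data": {
  "series": [
    [0,[0,0,0],[0,0,0]],
    [0,[0,0,0],[0,0,0]],
    [0,[0,0,0],[0,0,0]]
  ]
}}

```text
clock: 4.82
eef_pos: [605.1, 36.8, 208.9]
tool_rot: [3.14, 0.001, -0.059]
force: [-0.1, -1.0, -2.5]
width: 6.7
gripper_force: 59.3
```

```bash
python3 - <<'E'
from h import *
a=get_image("top");b=get_image("scene")
def c(d,x0,y0,x1,y1): return cv2.resize(cv2.cvtColor(d["img"],cv2.COLOR_RGB2BGR)[y0:y1,x0:x1],(390,390),interpolation=cv2.INTER_CUBIC)
cv2.imwrite("pics/f2.png",np.hstack([c(a,290,110,420,240),c(b,260,150,380,270)])); print(sensors.read_state()["eef_pos"])
for n,d in(("t",a),("s",b)):
    p=pts(d); q=p.reshape(-1,3); im=d["img"].reshape(-1,3).astype(int)
    grey=(np.ptp(im,axis=1)<25)&(im.max(1)>70)
    k=(np.hypot(q[:,0]-607,q[:,1]-42)<60)&(q[:,2]>140)&(q[:,2]<240)&grey
    print(n,rect(q[k]),np.percentile(q[k][:,2],[2,50,98]).round())
E
```

```text
[605.43069167  37.14909517 209.19675289]h.py:23: RuntimeWarning: Mean of empty slice.
  u,s,v=np.linalg.svd(a[:,:2]-a[:,:2].mean(0),full_matrices=False)
  ret = um.true_divide(
h.py:24: RuntimeWarning: Mean of empty slice.
  return f"n{len(a)} mean{a.mean(0).round(1)} rect{np.round(r[0],1)} {w:.1f}x{h:.1f} long@{t%180:.1f} pca@{np.degrees(np.arctan2(v[0,1],v[0,0]))%180:.1f}"
Traceback (most recent call last):
  File "h.py", line 24, in rect
    return f"n{len(a)} mean{a.mean(0).round(1)} rect{np.round(r[0],1)} {w:.1f}x{h:.1f} long@{t%180:.1f} pca@{np.degrees(np.arctan2(v[0,1],v[0,0]))%180:.1f}"
                                                                                                                                   ~^^^^^
IndexError: index 0 is out of bounds for axis 0 with size 0
```

View pics/f2.png

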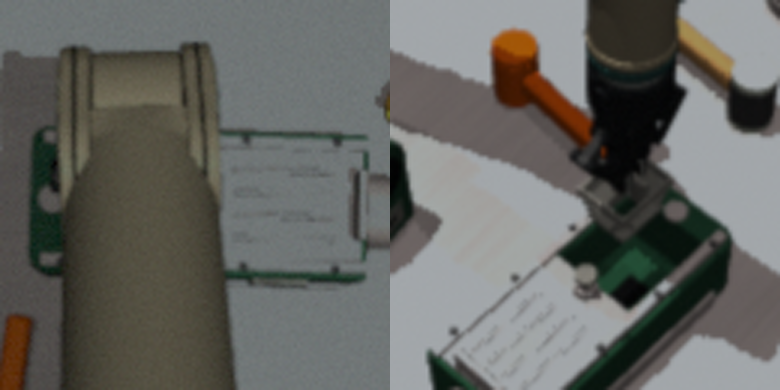

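The picture shows the funnel level and held over the open mouth (right crop, (625,190)), with the pin at (586,280). Lowering it in.

{"op": "send_rows", "data": {
  "series": [
    [0,[0.03,0.08,-0.3],[0,0,0]],
    [0,[0,0,-0.45],[0,0,0]],
    [0,[0,0,-0.45],[0,0,0]],
    [0,[0,0,-0.4],[0,0,0]],
    [0,[0,0,-0.3],[0,0,0]],
    [0,[0,0,-0.2],[0,0,0]],
    [0,[0,0,-0.1],[0,0,0]],
    [0,[0,0,0],[0,0,0]]
  ]
}}

```text
clock: 5.92
eef_pos: [607.7, 43.6, 77.3]
tool_rot: [-3.142, -0.0, -0.056]
force: [0.1, 0.3, -2.8]
width: 6.4
gripper_force: 59.3
```

{"op": "send_rows", "data": {
  "series": [
    [0,[0,0,-0.08],[0,0,0]],
    [0,[0,0,-0.06],[0,0,0]],
    [0,[0,0,-0.02],[0,0,0]],
    [0,[0,0,0],[0,0,0]]
  ]
}}

```text
clock: 6.42
eef_pos: [607.7, 43.7, 68.3]
tool_rot: [-3.141, -0.0, -0.056]
force: [-2.5, -0.0, 3.5]
width: 6.9
gripper_force: 60.0
```

{"op": "send_rows", "data": {
  "series": [
    [24,[0,0,0],[0,0,0]],
    [24,[0,0,0],[0,0,0]],
    [24,[0,0,0],[0,0,0]],
    [24,[0,0,0.3],[0,0,0]],
    [24,[0,0,0.6],[0,0,0]],
    [24,[0,0,0.8],[0,0,0]],
    [24,[0,0,0.8],[0,0,0]],
    [24,[0,0,0],[0,0,0]]
  ]
}}

```text
clock: 7.42
eef_pos: [610.6, 43.5, 223.3]
tool_rot: [-3.14, -0.01, -0.056]
force: [-0.2, -0.2, -0.4]
width: 24.0
gripper_force: 0.0
```

{"op": "send_rows", "data": {
  "series": [
    [34,[-0.04,-0.855,0],[0,0,0]],
    [34,[-0.04,-0.855,0],[0,0,0]],
    [34,[-0.04,-0.855,0],[0,0,0]],
    [34,[-0.04,-0.855,0],[0,0,0]],
    [34,[0,0,-0.5],[0,0,0]],
    [34,[0,0,-0.4],[0,0,0]],
    [34,[0,0,0],[0,0,0]],
    [34,[0,0,0],[0,0,0]]
  ]
}}

```text
clock: 8.43
eef_pos: [598.5, -161.6, 164.5]
tool_rot: [3.141, -0.001, -0.056]
force: [-0.7, 0.0, -0.3]
width: 34.1
gripper_force: 0.0
```

```bash
python3 - <<'E'
from h import *
a=get_image("top");b=get_image("scene")
def c(d,x0,y0,x1,y1): return cv2.resize(cv2.cvtColor(d["img"],cv2.COLOR_RGB2BGR)[y0:y1,x0:x1],(390,390),interpolation=cv2.INTER_CUBIC)
cv2.imwrite("pics/f3.png",np.hstack([c(a,295,115,425,245),c(b,265,180,375,290)])); print(sensors.read_state()["eef_pos"])
for n,d in(("t",a),("s",b)):
    p=pts(d); q=p.reshape(-1,3)
    k=(abs(q[:,0]-606)<40)&(abs(q[:,1]-42)<46)&(q[:,2]>66)&(q[:,2]<83); print(n,"blade",rect(q[k]),np.median(q[k][:,2]))
E
```

```text
[ 598.80334115 -161.67997351  164.99512062]
t blade n57 mean[604.1  43.9  72.9] rect[604.4  43.8] 48.9x7.8 long@175.2 pca@176.7 72.65840513859735
s blade n50 mean[607.2  41.   71.5] rect[606.3  42.4] 53.0x14.0 long@172.5 pca@176.3 71.80263324321794
```

View pics/f3.png

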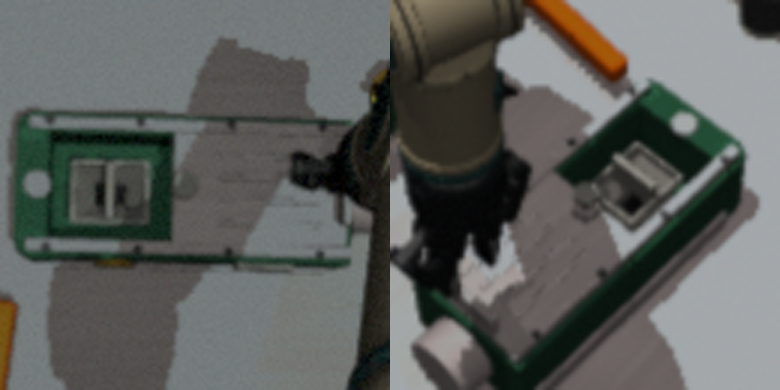

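The funnel stands in the compartment (left crop, (110,190)), with its blade top about 73 mm up as expected. The gripper is over the lip. Going down to pinch it.

{"op": "send_rows", "data": {
  "series": [
    [34,[0,0,-0.4],[0,0,0]],
    [34,[0,0,-0.35],[0,0,0]],
    [34,[0,0,-0.2],[0,0,0]],
    [34,[0,0,0],[0,0,0]],
    [0,[0,0,0],[0,0,0]],
    [0,[0,0,0],[0,0,0]],
    [0,[0,0,0],[0,0,0]],
    [0,[0,0,0],[0,0,0]]
  ]
}}

```text
clock: 9.52
eef_pos: [598.7, -161.9, 107.9]
tool_rot: [3.141, -0.002, -0.056]
force: [-0.2, 0.0, 6.8]
width: 6.7
gripper_force: 60.7
```

{"op": "send_rows", "data": {
  "series": [
    [0,[0.01,0.15,0.03],[0,0,0]],
    [0,[0.018,0.33,0],[0,0,0]],
    [0,[0.018,0.33,0],[0,0,0]],
    [0,[0.018,0.33,0],[0,0,0]],
    [0,[0.018,0.33,0],[0,0,0]],
    [0,[0.018,0.33,0],[0,0,0]],
    [0,[0,0.1,0],[0,0,0]],
    [0,[0,0,0],[0,0,0]]
  ]
}}

```text
clock: 10.52
eef_pos: [605.1, -47.5, 107.9]
tool_rot: [3.141, -0.002, -0.056]
force: [5.5, -1.8, -8.1]
width: 6.6
gripper_force: 59.1
```

{"op": "send_rows", "data": {
  "series": [
    [0,[0.005,0.1,-0.01],[0,0,0]],
    [0,[0.005,0.07,0],[0,0,0]],
    [0,[0,0.05,0],[0,0,0]],
    [0,[0,0,0],[0,0,0]],
    [0,[0,0,0],[0,0,0]]
  ]
}}

```text
clock: 11.15
eef_pos: [605.8, -36.3, 107.9]
tool_rot: [3.14, -0.003, -0.057]
force: [4.4, -3.3, -4.4]
width: 6.5
gripper_force: 59.7
```

{"op": "send_rows", "data": {
  "series": [
    [0,[0,0.05,0],[0,0,0]],
    [0,[0,0.04,0],[0,0,0]],
    [0,[0,0,0],[0,0,0]],
    [0,[0,0,0],[0,0,0]]
  ]
}}

```text
clock: 11.65
eef_pos: [606.0, -31.6, 107.9]
tool_rot: [3.139, -0.003, -0.057]
force: [4.4, -5.5, -6.1]
width: 6.3
gripper_force: 59.6
```

{"op": "send_rows", "data": {
  "series": [
    [0,[0,0.05,0],[0,0,0]],
    [0,[0,0.05,0],[0,0,0]],
    [0,[0,0,0],[0,0,0]],
    [0,[0,0,0],[0,0,0]]
  ]
}}

```text
clock: 12.15
eef_pos: [606.0, -31.5, 107.9]
tool_rot: [3.132, -0.004, -0.061]
force: [5.7, -15.0, -6.8]
width: 6.7
gripper_force: 59.6
```

{"op": "send_rows", "data": {
  "series": [
    [34,[0,0,0],[0,0,0]],
    [34,[0,-0.05,0],[0,0,0]],
    [34,[0,0,0],[0,0,0]],
    [34,[0,0,0.4],[0,0,0]],
    [34,[0,0,0.8],[0,0,0]],
    [60,[0,0,0.8],[0,0,0]],
    [60,[0,0,0],[0,0,0]]
  ]
}}

```text
clock: 13.02
eef_pos: [607.2, -25.6, 232.3]
tool_rot: [-3.141, -0.009, -0.055]
force: [-0.5, 0.4, -0.9]
width: 60.5
gripper_force: 0.0
```

```bash
python3 - <<'E'
from h import *
print(sensors.read_state()["eef_pos"])
for n in("top","scene"):
    d=get_image(n); q=pts(d).reshape(-1,3)
    k=(abs(q[:,0]-608)<40)&(abs(q[:,1]-108)<40)&(q[:,2]>104)&(q[:,2]<122)
    if k.sum()>5: print(n,"pin",rect(q[k]),np.median(q[k][:,2]))
    k=(abs(q[:,0]-606)<40)&(abs(q[:,1]+32)<25)&(q[:,2]>102)&(q[:,2]<119)
    if k.sum()>5: print(n,"lip",rect(q[k]))
    k=(abs(q[:,0]-603)<30)&(q[:,1]<-120)&(q[:,1]>-172)&(q[:,2]>70)&(q[:,2]<95); print(np.median(q[k][:,2]))
E
```

```text
[607.1803153  -25.61353743 232.26198601]
top pin n56 mean[609.5 108.9 113.5] rect[609.5 109.1] 20.2x19.4 long@146.0 pca@5.5 113.77576265723454
79.60524173448535
scene pin n37 mean[613.5 105.6 113.1] rect[612.5 106.4] 19.4x17.9 long@3.9 pca@142.4 113.243481910009
scene lip n69 mean[605.6 -34.6 110.1] rect[604.1 -33.5] 62.0x10.6 long@175.8 pca@177.3
80.07643541505493
```

{"op": "send_rows", "data": {
  "series": [
    [60,[-0.207,0.812,0],[0,0,-0.177]],
    [60,[-0.207,0.812,0],[0,0,-0.177]],
    [60,[-0.207,0.812,0],[0,0,-0.177]],
    [60,[-0.207,0.812,0],[0,0,-0.177]],
    [60,[-0.207,0.812,0],[0,0,-0.177]],
    [60,[-0.207,0.812,0],[0,0,-0.177]],
    [60,[-0.207,0.812,0],[0,0,-0.177]],
    [60,[0,0,-0.7],[0,0,0]]
  ]
}}

```text
clock: 14.12
eef_pos: [516.2, 322.4, 186.1]
tool_rot: [-3.135, -0.001, -0.155]
force: [1.5, -0.2, -0.9]
width: 60.1
gripper_force: 0.0
```

{"op": "send_rows", "data": {
  "series": [
    [60,[0,0,-0.7],[0,0,0]],
    [60,[0,0,-0.5],[0,0,0]],
    [60,[0,0,0],[0,0,0]],
    [60,[0,0,0],[0,0,0]]
  ]
}}

```text
clock: 14.62
eef_pos: [517.8, 315.1, 114.2]
tool_rot: [-3.142, -0.0, -0.164]
force: [0.6, 0.8, 0.8]
width: 60.2
gripper_force: 0.0
```

```bash
python3 - <<'E'
from h import *
a=get_image("top");b=get_image("scene")
def c(d,x0,y0,x1,y1): return cv2.resize(cv2.cvtColor(d["img"],cv2.COLOR_RGB2BGR)[y0:y1,x0:x1],(390,390),interpolation=cv2.INTER_CUBIC)
cv2.imwrite("pics/f4.png",np.hstack([c(a,170,160,290,280),c(b,310,120,410,220)])); print(sensors.read_state()["eef_pos"])
E
```

```text
[518.44248159 315.41806954 115.16742103]
```

View pics/f4.png

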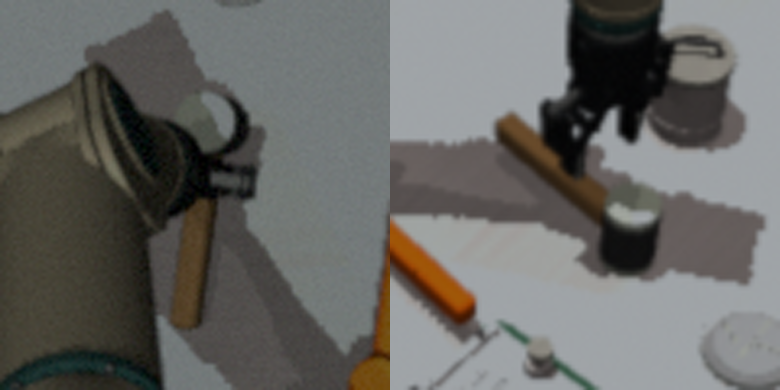

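The fingers straddle the wooden handle just behind the dark head (left crop, (215,180); right crop, head at (630,215)). The coin can, at (695,75) in the right crop, is clear. Going down to grasp and lift.

{"op": "send_rows", "data": {
  "series": [
    [60,[0.02,0,-0.5],[0,0,0]],
    [60,[0,0,-0.5],[0,0,0]],
    [60,[0,0,-0.3],[0,0,0]],
    [60,[0,0,0],[0,0,0]],
    [0,[0,0,0],[0,0,0]],
    [0,[0,0,0],[0,0,0]],
    [0,[0,0,0],[0,0,0]],
    [0,[0,0,0],[0,0,0]]
  ]
}}

```text
clock: 15.72
eef_pos: [519.8, 315.7, 37.3]
tool_rot: [-3.14, -0.002, -0.164]
force: [-0.5, 0.7, 6.5]
width: 23.4
gripper_force: 59.6
```

{"op": "send_rows", "data": {
  "series": [
    [0,[0,0,0],[0,0,0]],
    [0,[0,0,0.3],[0,0,0]],
    [0,[0,0,0.5],[0,0,0]],
    [0,[0,0,0.5],[0,0,0]],
    [0,[0,0,0.5],[0,0,0]],
    [0,[0,0,0.5],[0,0,0]],
    [0,[0,0,0],[0,0,0]],
    [0,[0,0,0],[0,0,0]]
  ]
}}

```text
clock: 16.73
eef_pos: [517.8, 314.5, 172.9]
tool_rot: [3.14, 0.002, -0.164]
force: [0.2, 0.4, -4.7]
width: 23.3
gripper_force: 59.7
```

{"op": "send_rows", "data": {
  "series": [
    [0,[0.168,-0.67,0.05],[0,0,0]],
    [0,[0.168,-0.67,0.05],[0,0,0]],
    [0,[0.168,-0.67,0.05],[0,0,0]],
    [0,[0.168,-0.67,0],[0,0,0]],
    [0,[0.168,-0.67,0],[0,0,0]],
    [0,[0,0,0],[0,0,0]],
    [0,[0,0,0],[0,0,0]],
    [0,[0,0,0],[0,0,0]]
  ]
}}

```text
clock: 17.73
eef_pos: [568.4, 115.5, 182.1]
tool_rot: [-3.141, 0.002, -0.162]
force: [-0.1, 0.5, -5.3]
width: 23.1
gripper_force: 59.8
```

```bash
python3 - <<'E'
from h import *
s=sensors.read_state();print(s["eef_pos"],s["tool_rot"])
for n in("top","scene"):
    d=get_image(n); q=pts(d).reshape(-1,3)
    k=(np.hypot(q[:,0]-615,q[:,1]-107)<45)&(q[:,2]>203)&(q[:,2]<250); 
    if k.sum()>5:
        a=q[k]; A=np.c_[a-a.mean(0)]; n_=np.linalg.svd(A,full_matrices=False)[2][2]; print(n,"head",rect(a),np.median(a[:,2]),"normal",n_.round(3))
    save(d,f"m_{n}.png")
a=cv2.imread("pics/m_scene.png")[130:260,260:410]; b=cv2.imread("pics/m_top.png")[110:240,260:390]
cv2.imwrite("pics/f5.png",np.hstack([cv2.resize(b,(390,390)),cv2.resize(a,(400,390))]))
E
```

```text
[568.43310776 115.47981048 182.06759952] [-3.14142432e+00  1.87211753e-03 -1.61968442e-01]
scene head n314 mean[605.5 105.3 221.1] rect[604.7 107.6] 66.2x50.9 long@170.3 pca@161.1 219.77486087238154 normal [-0.272  0.115 -0.955]
```

View pics/f5.png

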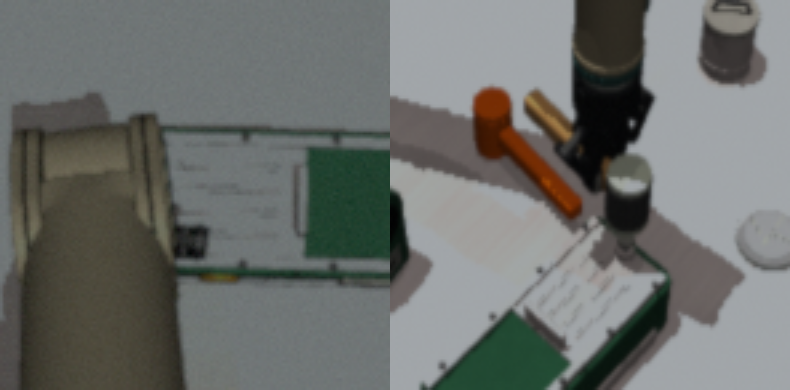

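The right crop shows the mallet head at (628,190), level and directly above the pin at (625,245). Going down onto it.

{"op": "send_rows", "data": {
  "series": [
    [0,[0.03,0,-0.2],[0,0,0]],
    [0,[0,0,-0.2],[0,0,0]],
    [0,[0,0,-0.1],[0,0,0]],
    [0,[0,0,-0.06],[0,0,0]],
    [0,[0,0,-0.06],[0,0,0]],
    [0,[0,0,-0.06],[0,0,0]],
    [0,[0,0,0],[0,0,0]],
    [0,[0,0,0],[0,0,0]]
  ]
}}

```text
clock: 18.82
eef_pos: [571.3, 114.0, 142.1]
tool_rot: [-3.141, -0.001, -0.164]
force: [-1.4, -0.1, -0.4]
width: 23.2
gripper_force: 60.5
```

{"op": "send_rows", "data": {
  "series": [
    [0,[0,0,-0.05],[0,0,0]],
    [0,[0,0,-0.04],[0,0,0]],
    [0,[0,0,0],[0,0,0]],
    [0,[0,0,0],[0,0,0]]
  ]
}}

```text
clock: 19.32
eef_pos: [571.3, 114.1, 138.4]
tool_rot: [-3.141, -0.001, -0.164]
force: [-5.9, -0.3, 14.8]
width: 23.0
gripper_force: 62.3
```

{"op": "send_rows", "data": {
  "series": [
    [0,[0,0,-0.05],[0,0,0]],
    [0,[0,0,0],[0,0,0]],
    [0,[0,0,0],[0,0,0]],
    [0,[0,0,0],[0,0,0]]
  ]
}}

```text
clock: 19.82
eef_pos: [570.7, 114.8, 136.6]
tool_rot: [-3.14, -0.0, -0.164]
force: [-10.5, 0.2, 26.0]
width: 23.3
gripper_force: 64.5
```

{"op": "send_rows", "data": {
  "series": [
    [0,[0,0,0.3],[0,0,0]],
    [0,[0,0,0.5],[0,0,0]],
    [0,[-0.172,0.67,0],[0,0,0]],
    [0,[-0.172,0.67,0],[0,0,0]],
    [0,[-0.172,0.67,0],[0,0,0]],
    [0,[-0.172,0.67,0],[0,0,0]],
    [0,[-0.172,0.67,0],[0,0,0]],
    [0,[0,0,0],[0,0,0]]
  ]
}}

```text
clock: 20.82
eef_pos: [517.3, 320.8, 180.5]
tool_rot: [-3.139, 0.002, -0.156]
force: [0.4, -0.2, -5.0]
width: 23.4
gripper_force: 60.4
```

```bash
python3 - <<'E'
from h import *
s=sensors.read_state();print(s["eef_pos"],s["tool_rot"],s["width"])
for n in("top","scene"):
    d=get_image(n); q=pts(d).reshape(-1,3)
    k=(np.hypot(q[:,0]-611,q[:,1]-107)<18)&(q[:,2]>92)&(q[:,2]<125); print(n,"pin",rect(q[k]),np.percentile(q[k][:,2],[5,50,95]).round(1))
    k=(abs(q[:,0]-606)<40)&(abs(q[:,1]+32)<25)&(q[:,2]>102)&(q[:,2]<119)
    if k.sum()>5: print(n,"lip",rect(q[k]))
    # mallet head top & handle
    im=d["img"].reshape(-1,3).astype(int)
    k=(np.hypot(q[:,0]-561,q[:,1]-308)<32)&(q[:,2]>180)&(q[:,2]<240)
    if k.sum()>5: print(n,"head",rect(q[k]),np.percentile(q[k][:,2],[5,50,95]).round())
    k=(im[:,0]>im[:,2]*1.5)&(q[:,0]>400)&(q[:,0]<500)&(abs(q[:,1]-325)<50)&(q[:,2]>120)
    if k.sum()>5:
        a=q[k]; print(n,"handle z-slope",np.polyfit(a[:,0],a[:,2],1).round(3),k.sum())
    save(d,f"k_{n}.png")
a=cv2.imread("pics/k_scene.png")[90:240,300:450]; b=cv2.imread("pics/k_top.png")[120:260,170:310]
cv2.imwrite("pics/f6.png",np.hstack([cv2.resize(b,(390,390)),cv2.resize(a,(390,390))]))
E
```

```text
[517.26992911 320.82957263 180.52809776] [-3.13850836e+00  1.68845618e-03 -1.56349650e-01] 23.367017857775153
top pin n63 mean[609.  108.6 100.6] rect[608.7 109. ] 21.4x20.6 long@85.2 pca@80.0 [ 93.8 101.3 105.5]
top lip n69 mean[597.8 -30.2 111.7] rect[602.2 -30.1] 59.6x8.0 long@178.6 pca@178.5
top head n321 mean[559.5 308.2 216.7] rect[560.4 310.7] 50.7x38.8 long@47.0 pca@51.7 [190. 221. 225.]
top handle z-slope [ 0.377 28.648] 358
scene pin n47 mean[613.9 104.6  99.5] rect[613.4 105.9] 26.8x21.9 long@150.3 pca@127.7 [ 93.6  99.9 105.2]
scene lip n67 mean[605.  -34.4 110. ] rect[604.3 -33.6] 57.1x10.8 long@177.9 pca@177.9
scene head n284 mean[563.3 300.6 210. ] rect[559.  307.2] 59.3x50.0 long@151.9 pca@170.8 [183. 216. 225.]
scene handle z-slope [   1.965 -646.244] 119
```

View pics/f6.png

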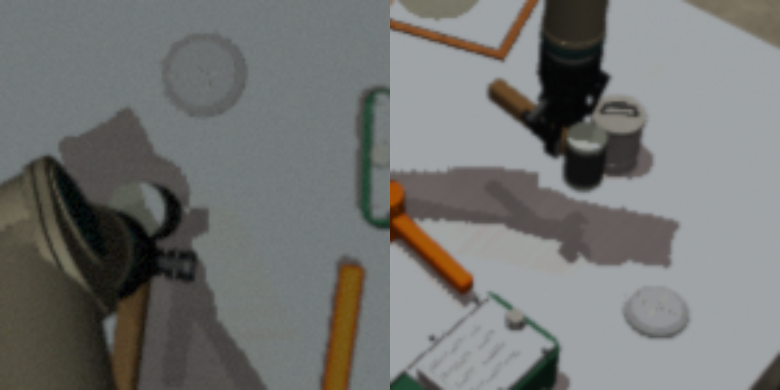

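The pin's head is now about 101 mm up (left crop shows the lens undisturbed; right crop, pin at (515,320), mallet level at (585,155)), so it is fully driven and the cover is still home. Setting the mallet back down.

{"op": "send_rows", "data": {
  "series": [
    [0,[0.01,-0.02,-0.4],[0,0,0]],
    [0,[0,0,-0.5],[0,0,0]],
    [0,[0,0,-0.5],[0,0,0]],
    [0,[0,0,-0.4],[0,0,0]],
    [0,[0,0,-0.3],[0,0,0]],
    [0,[0,0,-0.1],[0,0,0]],
    [0,[0,0,0],[0,0,0]],
    [0,[0,0,0],[0,0,0]]
  ]
}}

```text
clock: 21.92
eef_pos: [520.9, 314.1, 50.7]
tool_rot: [-3.14, -0.002, -0.164]
force: [0.3, -0.2, -5.2]
width: 23.3
gripper_force: 60.3
```

{"op": "send_rows", "data": {
  "series": [
    [0,[0,0,-0.1],[0,0,0]],
    [0,[0,0,-0.06],[0,0,0]],
    [0,[0,0,-0.04],[0,0,0]],
    [0,[0,0,0],[0,0,0]],
    [0,[0,0,0],[0,0,0]]
  ]
}}

```text
clock: 22.55
eef_pos: [520.2, 313.8, 37.7]
tool_rot: [-3.142, -0.0, -0.164]
force: [0.5, 0.2, -4.5]
width: 23.6
gripper_force: 60.4
```

{"op": "send_rows", "data": {
  "series": [
    [0,[0,0,-0.03],[0,0,0]],
    [0,[0,0,-0.02],[0,0,0]],
    [0,[0,0,0],[0,0,0]],
    [0,[0,0,0],[0,0,0]]
  ]
}}

```text
clock: 23.05
eef_pos: [520.3, 314.0, 36.3]
tool_rot: [-3.141, -0.0, -0.164]
force: [-2.5, -0.8, 7.8]
width: 23.5
gripper_force: 62.3
```

On the ledge. Releasing and raising the gripper clear.

{"op": "send_rows", "data": {
  "series": [
    [60,[0,0,0.01],[0,0,0]],
    [60,[0,0,0],[0,0,0]],
    [60,[0,0,0],[0,0,0]],
    [60,[0,0,0],[0,0,0]],
    [60,[0,0,0.5],[0,0,0]],
    [60,[0,0,0.8],[0,0,0]],
    [60,[0,0,0.9],[0,0,0]],
    [60,[0,0,0.9],[0,0,0]]
  ]
}}

```text
clock: 24.05
eef_pos: [519.9, 313.7, 222.9]
tool_rot: [3.141, 0.0, -0.164]
force: [0.4, 1.1, -0.4]
width: 60.1
gripper_force: 0.0
```

{"op": "send_rows", "data": {
  "series": [
    [60,[0,0,0],[0,0,0]],
    [60,[0,0,0],[0,0,0]],
    [60,[0,0,0],[0,0,0]],
    [60,[0,0,0],[0,0,0]]
  ]
}}

```text
clock: 24.55
eef_pos: [519.5, 313.4, 219.9]
tool_rot: [3.14, 0.002, -0.164]
force: [-0.0, -0.3, 0.6]
width: 59.8
gripper_force: 0.0
```

```bash
python3 - <<'E'
from h import *
import pickle
P0,Q0=pickle.load(open("p0.pkl","rb"))
d=get_image("scene"); q=pts(d).reshape(-1,3); q0=Q0.reshape(-1,3)
print(sensors.read_state()["eef_pos"])
a=sel(q,(561,308),40,(66,90)); print("head",rect(a),np.median(a[:,2]))
a=sel(q,(611,107),16,(92,125)); print("pin",np.median(a[:,2]))
a=sel(q,(604,-33),36,(102,119)); print("lip",rect(a))
for n,c,r,z in(("lock",(690,-218),45,(30,90)),("lens",(705,290),60,(7,25)),("can",(502,477),60,(60,120)),("spare",(346,-66),70,(100,165))):
    print(n,sel(q0,c,r,z).mean(0).round(),sel(q,c,r,z).mean(0).round())
E
```

```text
[519.62602848 313.50239163 220.13386557]
head n153 mean[564.5 302.   74.6] rect[563.5 305.4] 54.0x48.2 long@114.2 pca@119.2 74.57919388309388
pin 99.22904818148675
lip n65 mean[604.9 -34.3 110.2] rect[604.9 -33.7] 60.3x12.0 long@178.7 pca@176.9
lock [ 700. -234.   60.] [ 700. -235.   60.]
lens [711. 288.  11.] [712. 288.  11.]
can [506. 475.  86.] [507. 475.  86.]
spare [355. -84. 133.] [355. -84. 133.]
```

The mallet stands on the ledge, the pin is down, the cover is home and the bystanders have not moved. Handing in.

```bash
python3 -c "
from cell import ctrl
print(ctrl.finish_job())"
```

```text
the job is handed in; nothing more can be done
None
```

I handed the job in at about 24.6 s; no verdict came back. By my last readings the funnel was set upright in the compartment (seen before the cover closed), the cover is home, the mallet drove the pin fully down and stands on the ledge again, and the lock, lens, coin can and spare housing have not moved.

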